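# Pop the change tray and catch it

### The job

Press down the key beside the small change tray so that the tray springs out of its housing, and catch the tray with a finger in front of it, after it has come out at least 2 cm but before it runs into the thing standing in its way. Finish while still holding it: the tray stands still, pushing against your finger. Nothing is to be picked up or shifted: leave the cup, the muffin and the jam jar where they stand, and never let the tray touch them.

Things in the scene. Friction and masses are not known exactly. Their poses are not given: they have to be found in the camera images.
- tray_unit: the change-tray unit, fixed to the counter: a white box housing 150 mm deep, 96 mm wide, 63 mm high, with a low ledge (56 mm deep, 48 mm wide, 20 mm high) beside its front on its -y side, which carries the key. Origin: on the counter in the middle of the housing's front edge. +x points back into the housing, so the tray comes out along -x; +z is up.
- eject_key (a joint): the ejector key, a black square cap 34 x 34 mm that stands 11 mm above the ledge. 0 = up, grows as it is pressed straight down, 0.008 m = fully down (its top is then 23 mm above the counter). Its spring takes about 1.8 N to start and 5 N fully down; the tray is let go about 4 mm down. It springs back up by itself.
- key_top (a point): centre of the key's top face, 31 mm above the counter when up; it lies 28 mm behind the housing's front edge (+x of the unit) and 71 mm to the unit's -y side, which is the side away from the robot
- tray_slide (a joint): how far the tray has come out, m. 0 = shut and latched; 0.115 = its stop. Once the key is pressed a spring drives it out by itself at about 20 to 35 mm/s (damped), pushing with 4 N when shut and 2 N at the stop. A finger or any other firm obstacle in front of it stops it.
- tray: the aluminium tray with some coins fixed in it; its front panel is 94 mm wide, 8 mm thick and reaches from 6 to 56 mm above the counter. Its origin coincides with the unit's when shut and moves out with it, same axes.
- tray_face (a point): centre of the outer face of the tray's front panel, 31 mm above the counter; when shut it lies 8 mm in front of the housing's front edge (-x of the unit). It moves with the tray. It faces roughly to the right as seen from the robot.
- cup: a ceramic cup without handle, 58 mm across, 62 mm high; origin at the centre of its underside. Loose.
- muffin: a small chocolate muffin, 61 x 57 mm, 46 mm high; origin at the centre of its underside. Loose.
- jar: a jam jar, 60 mm across, 70 mm high; origin at the centre of its underside. Loose. One of cup, muffin and jar (any of the three) stands in the tray's way, its near side about 85 to 105 mm in front of the shut tray's face; the others stand to the left and right of the unit.

How it is judged:
On the way, in this order (a step that is already met when the one before it is completed fails the run):
1. the key is pressed at least 3.5 mm down (value of joint eject_key above 0.0035 m), for 0.02 s.
2. the tray, at least 20 mm out, is stopped by a finger (value of joint tray_slide above 0.02 m and velocity of joint tray_slide between -0.005 and 0.005 m/s and contact force between the fingers and tray above 0.5 N), for 0.3 s.
At the end, for the whole second after the job is handed in: The tray stands still (under 5 mm/s) between 20 and 105 mm out, pressing on a finger with more than 0.5 N, and cup, muffin and jar are within 10 mm of where they stood (all of step 2 and value of joint tray_slide below 0.105 m and distance of each of cup, muffin, jar from where it was at the start of the episode below 0.01 m); the arm keeps its last pose, push and grip.
It fails at once if the tray touches the cup, the muffin or the jar (contact force between tray and cup above 0.1 N or contact force between tray and muffin above 0.1 N or contact force between tray and jar above 0.1 N).
It fails at once if the cup, the muffin or the jar is lifted, shifted or knocked over (distance of any of cup, muffin, jar from where it was at the start of the episode above 0.01 m or angle between any of cup, muffin, jar's own z axis and vertical above 0.3 rad).
It also fails if it takes over 40 s, if anything falls off the work surface, if the arm or the gripper's body presses on something with over 40 N, if the wrist force passes 120 N, or if a joint passes its speed limit or range.

### The arm

A 6-joint arm with a two-finger parallel gripper is mounted at the origin on a cart in front of the work surface, level with it; the furniture and walls round the work are solid. World frame = base frame: x ahead of the robot, y to its left, z up, the work surface at z = 0. Lengths are in m, angles in rad, forces in N, time in s.
With the tool pointing down it reaches from about 0.35 to 0.975 m from the base axis. Payload 4.9 kg.
Tool frame: the origin (TCP) lies at the very end of the fingers, on their centre line; the grasp point (between the pads) lies 19 mm behind it; z points along the fingers, y is the line along which they close (so a half turn about z gives the same grasp; the last joint's range is limited). The gripper opens to 85 mm and grips with 20 to 120 N. Pads are 22 mm wide; open, the fingers measure 114 mm over their backs; the gripper's body (76 mm by 85 mm) begins 54 mm behind the grasp point. The pads swing forward as they close: fully open they stand 13 mm farther back than shut.
Start: joints at [-1.441, 0.053, 1.613, -0, 1.476, -0.119], TCP at [0.154, -0.606, 0.231] pointing down, gripper open.
Joint ranges: [-3.01, 3.01], [-1.01, 2.22], [0.06, 2.58], [-1.02, 4.17], [0.09, 2.62], [-3.14, 3.14]. Speed limits (rad/s): [2.57, 2.57, 3.14, 3.14, 3.14, 3.14].

### API

Orientations are given as a unit quaternion [w, x, y, z].
In Python, from plant import manip gives the robot as it stands.
- The arm moves only by the tool play_rows, never from a script. Its argument "series" is a list that holds one entry, the list of rows, each a list of 7 numbers: the shift along the world's x, y, z in m, then the turn, a rotation vector about the world's x, y, z in degrees, then the opening, from 0 (shut) to 1 (fully open). In form: [[[dx, dy, dz, rx, ry, rz, grip], ...]]. A call has 1 to 10 rows; each row shifts and turns the commanded pose from where the row before left it; what a row does not reach is not made up. A row lasts 1/10 s, in which the tool goes at most 50 mm and 8.59 degrees, less where a joint would pass 70% of its speed; a pose out of reach is approached as far as the arm can. A call with a gripper value outside its range is refused whole. The fingers move at their own pace and stop on an object; the grip force is fixed at half the most. Time passes only in rows, so rows that do not move let the fingers close. It gives the time, the measured TCP pose, the force, the opening and the grip force at its end, in the units of the state.
- manip.state(): the state, without advancing time (a new reading comes with each control period).
- manip.grab_frame(name): name is "side" or "top"; returns a dict with "frame" (384x512x3 uint8, blue, green, red), "mtx" (3x3 intrinsics, pixels), "R" (3x3) and "t" (3): a world point X has camera coordinates R X + t. Camera axes: x right, y down, z forward; pixel columns grow to the right and rows downward; lengths in m; the calibration is good to about 2 mm. A picture is of the moment at which its call begins. There is no depth.
- manip.job_done(): hands the job in; it is judged then, once.
The state is a dict: "time": time; "joint_pos": joint angles; "joint_vel": joint speeds; "joint_efforts": joint torques, N m; "tool_pos": TCP position; "tool_rot": TCP orientation; "contact_force": force on the tool from outside, world axes, zero at the start; "ft_torque": the same for the moment, N m; "gripper_width": opening from 0.0 (shut) to 1.0 (fully open); "grasp_force": force on a finger pad.
Only numpy, scipy, OpenCV 4.12 (cv2) and the standard library are available. Lean on these libraries where they do the work, as an engineer would, in place of code of your own. Each camera call takes 0.05 s, during which the arm holds its last target. There are 200 camera calls.

## Working session

There is one attempt and no reset: what is moved stays moved. The work goes in short steps, Python scripts to look and compute and a tool call to move; the robot and the scene stay as the last step left them, time stands still between calls to the robot, and variables do not carry over. Pictures are saved under pics/ and viewed, at most 10 in all, crops included, and the job is handed in when it is done.

Besides the shell and the picture viewer there is one more tool, called as name(argument=value, ...), one argument or row to a line, values as JSON. play_rows: Moves the arm, as the interface text tells. Its arguments: {"type":"object","properties":{"series":{"type":"array"}},"required":["series"]}

```bash
mkdir -p pics
python3 - <<'E'
from plant import manip
import cv2,numpy as np,pickle
d={}
for n in("side","top"):
    f=manip.grab_frame(n); d[n]=f; cv2.imwrite(f"pics/{n}0.png",f["frame"])
    print(n,(-f["R"].T@f["t"]).round(3),f["mtx"].round(1).tolist(),f["R"].round(2).tolist())
pickle.dump(d,open("f0.pkl","wb"))
print(manip.state())
E
```

```text
side [0.216 0.694 0.742] [[397.3, 0.0, 256.4], [0.0, 397.3, 186.2], [0.0, 0.0, 1.0]] [[-0.95, -0.3, -0.01], [-0.19, 0.64, -0.75], [0.24, -0.71, -0.67]]
top [ 0.381 -0.043  1.305] [[430.3, 0.0, 258.4], [0.0, 430.3, 195.1], [0.0, 0.0, 1.0]] [[-0.02, -1.0, -0.02], [-1.0, 0.02, -0.05], [0.05, 0.02, -1.0]]
{'time': 0.1, 'joint_pos': array([-1.44102734e+00,  5.33040497e-02,  1.61415344e+00,  3.62477347e-05,
        1.47600515e+00, -1.18984460e-01]), 'joint_vel': array([ 1.12489917e-03,  1.13746299e-04, -3.26836991e-03,  7.91697066e-04,
        7.63791613e-04,  9.98355946e-05]), 'joint_efforts': array([-6.19419043e-04, -3.94904423e+01, -3.71366429e+01, -2.42925917e-04,
        3.88341694e-03, -2.05243276e-05]), 'tool_pos': array([ 0.15381885, -0.60519596,  0.23017971]), 'tool_rot': array([-9.35075648e-04,  9.92274963e-01,  1.24054520e-01,  1.29989327e-05]), 'contact_force': array([ 0.75404627,  0.38554043, -0.69318685]), 'ft_torque': array([-0.0363113 ,  0.01031217, -0.02347579]), 'grasp_force': 0.0, 'gripper_width': 1.001977661925367}
```

View pics/side0.png

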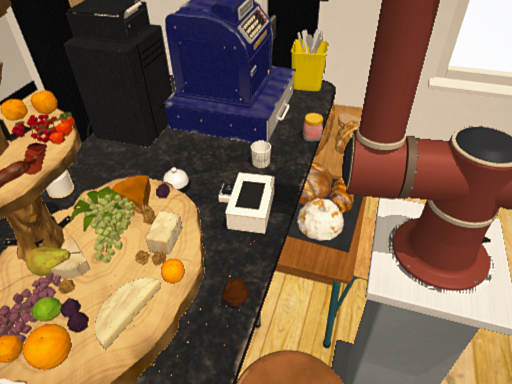

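View pics/top0.png

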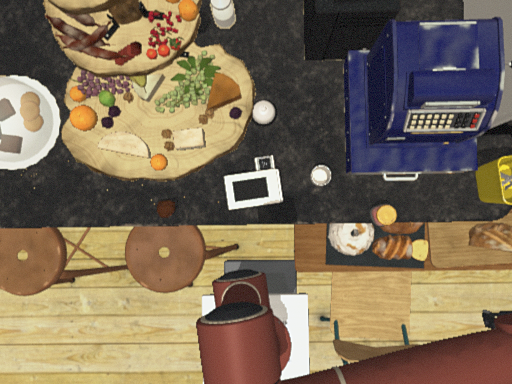

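The top view shows the white unit at about (254,189), its key at (264,163), and the front facing image right. The cup at (320,175) stands in the tray's way, with the muffin at (166,208) and the jar at (384,215). Next I'll measure these from masks.

```bash
cat > h.py <<'E'
import numpy as np,cv2,pickle
def ray(f,uv,z):
    d=f["R"].T@np.linalg.solve(f["mtx"],np.array([*uv,1.])); c=-f["R"].T@f["t"]
    return c+d*(z-c[2])/d[2]
def proj(f,X):
    p=f["mtx"]@(f["R"]@np.asarray(X)+f["t"]); return p[:2]/p[2]
E
python3 - <<'E'
from h import *
d=pickle.load(open("f0.pkl","rb"))
for n,(x0,y0,x1,y1) in {"top":(215,148,340,215),"side":(210,135,280,240)}.items():
    f=d[n]; im=f["frame"][y0:y1,x0:x1]
    m=((im.min(2)>120)).astype(np.uint8)
    cs,_=cv2.findContours(m,cv2.RETR_EXTERNAL,cv2.CHAIN_APPROX_NONE)
    for c in cs:
        if cv2.contourArea(c)<60: continue
        c=c+[x0,y0]; r=cv2.minAreaRect(c); b=cv2.boxPoints(r)
        print(n,cv2.contourArea(c),r,[ray(f,p,.063)[:2].round(3).tolist() for p in b])
    cv2.imwrite(f"pics/c_{n}.png",cv2.resize(im,None,fx=5,fy=5,interpolation=cv2.INTER_CUBIC))
E
```

```text
top 307.5 ((320.5, 175.0), (20.0, 19.0), 90.0) [[0.53, -0.171], [0.529, -0.226], [0.471, -0.224], [0.472, -0.17]]
top 2056.5 ((251.85208129882812, 181.84719848632812), (47.913963317871094, 55.42988586425781), 81.46923065185547) [[0.543, 0.09], [0.564, -0.069], [0.426, -0.088], [0.405, 0.071]]
side 2267.5 ((244.19998168945312, 201.10000610351562), (51.90163803100586, 58.124183654785156), 8.130102157592773) [[0.508, 0.133], [0.567, -0.069], [0.426, -0.079], [0.388, 0.12]]
side 395.0 ((260.5, 153.5), (27.0, 19.0), 90.0) [[0.535, -0.218], [0.482, -0.233], [0.446, -0.112], [0.496, -0.097]]
```

View pics/c_top.png

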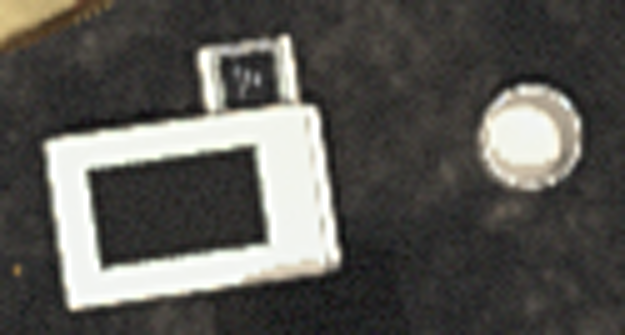

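View pics/c_side.png

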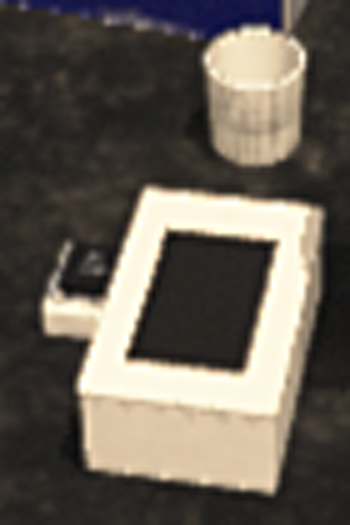

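The top crop shows the housing's top corners near crop (44,145), (72,308) at the back and (312,107), (330,268) at the front. The key centre is near (250,78) and the cup rim's centre near (530,137). The side crop agrees: the key is on the far side, and the cup is in front.

```bash
cat >> h.py <<'E'
def unit():
    return pickle.load(open("unit.pkl","rb"))
E
python3 - <<'E'
from h import *
d=pickle.load(open("f0.pkl","rb")); f=d["top"]; s=d["side"]
g=lambda U,V,z:ray(f,((U+.5)/5-.5+215,(V+.5)/5-.5+148),z)
gs=lambda U,V,z:ray(s,((U+.5)/5-.5+210,(V+.5)/5-.5+135),z)
A,B,C,D=g(44,145,.063),g(72,308,.063),g(330,268,.063),g(312,107,.063)
L=np.linalg.norm
print("width",L(A-B),L(C-D),"depth",L(A-D),L(B-C))
E1,F1,G1,H1=gs(148,187,.063),gs(323,205,.063),gs(80,392,.063),gs(278,415,.063)
print("side: front far/near",E1,F1,"back",G1,H1, "w",L(E1-F1),L(G1-H1),"d",L(E1-G1),L(F1-H1))
print("top: front",D,C,"back",A,B)
ex=(A-D)+(B-C); ex/=L(ex); ey=np.cross([0,0,1],ex)
ctr=(A+B+C+D)/4; o=ctr-ex*.075; o[2]=0
ctr2=(E1+F1+G1+H1)/4; ex2=(G1-E1)+(H1-F1); ex2/=L(ex2)
print("top o",o,"ang",np.degrees(np.arctan2(ex[1],ex[0])),"side o",ctr2-ex2*.075,np.degrees(np.arctan2(ex2[1],ex2[0])))
k=o+ex*.028-ey*.071+[0,0,.031]
print("key pred",k,"top meas",g(250,78,.031),"side meas",gs(88,271,.031))
print("cup rim top",g(530,137,.062),"side",gs(255,57,.062))
im=f["frame"]
for n,(x0,y0,x1,y1),z in (("muffin",(150,195,182,222),.03),("jar",(368,200,400,228),.07)):
    print(n,ray(f,((x0+x1)/2,(y0+y1)/2),z))
pickle.dump((o,ex,ey),open("unit.pkl","wb"))
E
```

```text
width 0.09600025035904892 0.09387408408566701 depth 0.15696632308074718 0.1507757568851492
side: front far/near [ 0.51910352 -0.06823678  0.063     ] [ 0.42545009 -0.08087346  0.063     ] back [0.49881191 0.08558916 0.063     ] [0.40394934 0.07252766 0.063     ] w 0.09450212008468374 0.09575755840040312 d 0.1551585312807192 0.15490057269008772
top: front [ 0.52021606 -0.07243905  0.063     ] [ 0.42674874 -0.08116855  0.063     ] back [0.5008372  0.08332643 0.063     ] [0.40603963 0.06817823 0.063     ]
top o [ 0.47323051 -0.07488664  0.        ] ang 97.4850812238814 side o [ 0.47193793 -0.07206393  0.063     ] 97.74644582124544
key pred [ 0.539978   -0.03787621  0.031     ] top meas [ 0.54178691 -0.03665602  0.031     ] side meas [ 0.54053927 -0.02872746  0.031     ]
cup rim top [ 0.50067073 -0.19806304  0.062     ] side [ 0.49966613 -0.19830628  0.062     ]
muffin [0.41175431 0.25883961 0.03      ]
jar [ 0.38523263 -0.37462651  0.07      ]
```

Both views agree, and the sizes check out at 96 x 151–157 mm. The unit origin is about (0.4725, -0.0735), yaw 97.6°, and the key is at (0.541, -0.037). The cup's near side is 90 mm in front of the tray face.

The open fingers are about 100 mm apart. One can press the key while the other already stands about 38 mm in front of the tray. That needs the TCP at about (0.522, -0.082) and a -36.9° turn about z.

play_rows(
  series=[
    [[0.0184,0.0262,0,0,0,-1.85,1],[0.0184,0.0262,0,0,0,-1.85,1],[0.0184,0.0262,0,0,0,-1.85,1],[0.0184,0.0262,0,0,0,-1.85,1],[0.0184,0.0262,0,0,0,-1.85,1],[0.0184,0.0262,0,0,0,-1.85,1],[0.0184,0.0262,0,0,0,-1.85,1],[0.0184,0.0262,0,0,0,-1.85,1],[0.0184,0.0262,0,0,0,-1.85,1],[0.0184,0.0262,0,0,0,-1.85,1]],
  ],
)

```text
time: 1.1
tool_pos: [0.3383, -0.3424, 0.2308]
tool_rot: [-0.0, 0.999, -0.038, -0.0]
contact_force: [0.8, -0.3, -0.0]
gripper_width: 1.0
grasp_force: 0.0
```

play_rows(
  series=[
    [[0.0184,0.0262,0,0,0,-1.85,1],[0.0184,0.0262,0,0,0,-1.85,1],[0.0184,0.0262,0,0,0,-1.85,1],[0.0184,0.0262,0,0,0,-1.85,1],[0.0184,0.0262,0,0,0,-1.85,1],[0.0184,0.0262,0,0,0,-1.85,1],[0.0184,0.0262,0,0,0,-1.85,1],[0.0184,0.0262,0,0,0,-1.85,1],[0.0184,0.0262,0,0,0,-1.85,1],[0.0184,0.0262,0,0,0,-1.85,1]],
  ],
)

```text
time: 2.1
tool_pos: [0.5222, -0.0804, 0.2308]
tool_rot: [0.0, 0.98, -0.198, -0.0]
contact_force: [-0.6, -0.6, -0.1]
gripper_width: 0.996
grasp_force: 0.0
```

play_rows(
  series=[
    [[0,-0.002,-0.02,0,0,0,1],[0,0,-0.02,0,0,0,1],[0,0,-0.02,0,0,0,1],[0,0,-0.02,0,0,0,1],[0,0,-0.02,0,0,0,1],[0,0,-0.02,0,0,0,1],[0,0,-0.02,0,0,0,1],[0,0,-0.02,0,0,0,1],[0,0,-0.01,0,0,0,1],[0,0,0,0,0,0,1]],
  ],
)

```text
time: 3.1
tool_pos: [0.5203, -0.0833, 0.0592]
tool_rot: [-0.0, 0.98, -0.197, -0.002]
contact_force: [0.6, 0.8, -0.7]
gripper_width: 1.004
grasp_force: 0.0
```

Run:
```python
from plant import manip
from h import *
ims=[]
for n,(x0,y0,x1,y1) in {"top":(200,120,350,230),"side":(190,110,340,250)}.items():
    f=manip.grab_frame(n); im=cv2.resize(f["frame"][y0:y1,x0:x1],None,fx=2.6,fy=2.6,interpolation=cv2.INTER_CUBIC)
    ims.append(cv2.copyMakeBorder(im,0,370-im.shape[0],0,0,cv2.BORDER_CONSTANT))
cv2.imwrite("pics/a1.png",np.hstack(ims)); s=manip.state(); print(s["tool_pos"],s["contact_force"])
```

```text
[ 0.52216774 -0.08382513  0.06175608] [-1.06431441 -0.19005091 -0.66285327]
```

View pics/a1.png

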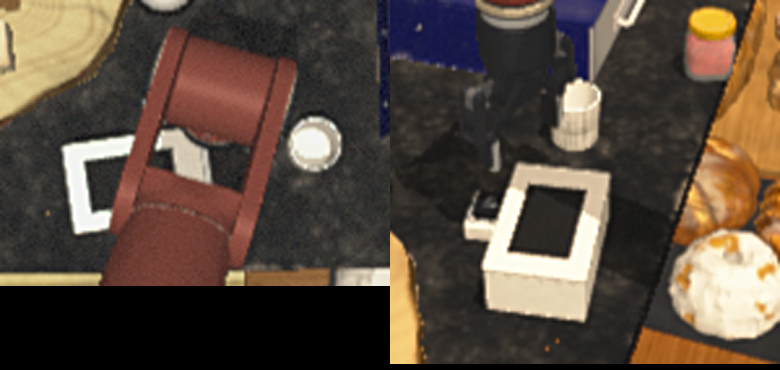

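The side crop shows the key finger's tip at about (495,168), above the key at (487,207). The other finger is in front of the housing and clear of the cup. Next I'll check the tip against where it should project.

Run:
```python
from h import *
s=pickle.load(open("f0.pkl","rb"))["side"]
for z in(.055,.062,.068,.075):
  for P in((.541,-.038,z),(.503,-.130,z)):
    p=proj(s,P); print(P,p.round(1),"crop",((p-[190,110])*2.6+[390,0]).round(0))
print(((proj(s,(.541,-.037,.031))-[190,110])*2.6+[390,0]).round(0))
```

```text
(0.541, -0.038, 0.055) [227.7 179.8] crop [488. 181.]
(0.503, -0.13, 0.055) [252.2 161.7] crop [552. 134.]
(0.541, -0.038, 0.062) [227.5 177.8] crop [488. 176.]
(0.503, -0.13, 0.062) [252.1 159.7] crop [552. 129.]
(0.541, -0.038, 0.068) [227.4 176.1] crop [487. 172.]
(0.503, -0.13, 0.068) [252.1 158. ] crop [551. 125.]
(0.541, -0.038, 0.075) [227.2 174. ] crop [487. 166.]
(0.503, -0.13, 0.075) [252. 156.] crop [551. 120.]
[489. 200.]
```

play_rows(
  series=[
    [[0,0,-0.013,0,0,0,1],[0,0,-0.012,0,0,0,1],[0,0,-0.012,0,0,0,1],[0,0,0,0,0,0,1],[0,0,0,0,0,0,1]],
  ],
)

```text
time: 3.7
tool_pos: [0.5214, -0.0836, 0.0235]
tool_rot: [-0.0, 0.98, -0.197, -0.001]
contact_force: [-0.5, -0.3, -0.4]
gripper_width: 1.002
grasp_force: 0.0
```

play_rows(
  series=[
    [[0,0,-0.003,0,0,0,1],[0,0,-0.003,0,0,0,1],[0,0,0,0,0,0,1]],
  ],
)

```text
time: 4.0
tool_pos: [0.5218, -0.0837, 0.0181]
tool_rot: [-0.0, 0.98, -0.197, -0.0]
contact_force: [-0.5, -1.3, -0.0]
gripper_width: 1.001
grasp_force: 0.0
```

Still no contact, as expected with the tips 13 mm back. I'll press now.

play_rows(
  series=[
    [[0,0,-0.003,0,0,0,1],[0,0,-0.002,0,0,0,1],[0,0,-0.002,0,0,0,1],[0,0,0,0,0,0,1]],
  ],
)

```text
time: 4.4
tool_pos: [0.5222, -0.0838, 0.0114]
tool_rot: [-0.0, 0.98, -0.197, 0.0]
contact_force: [-1.8, 0.5, 3.6]
gripper_width: 1.001
grasp_force: 2.0
```

play_rows(
  series=[
    [[0,0,-0.002,0,0,0,1],[0,0,0,0,0,0,1],[0,0,0,0,0,0,1],[0,0,0,0,0,0,1],[0,0,0,0,0,0,1],[0,0,0,0,0,0,1],[0,0,0,0,0,0,1],[0,0,0,0,0,0,1],[0,0,0,0,0,0,1],[0,0,0,0,0,0,1]],
  ],
)

```text
time: 5.4
tool_pos: [0.5222, -0.0838, 0.0098]
tool_rot: [-0.0, 0.98, -0.197, 0.0]
contact_force: [-3.2, -1.0, 6.2]
gripper_width: 1.002
grasp_force: 3.2
```

play_rows(
  series=[
    [[0,0,0,0,0,0,1],[0,0,0,0,0,0,1],[0,0,0,0,0,0,1],[0,0,0,0,0,0,1],[0,0,0,0,0,0,1],[0,0,0,0,0,0,1],[0,0,0,0,0,0,1],[0,0,0,0,0,0,1],[0,0,0,0,0,0,1],[0,0,0,0,0,0,1]],
  ],
)

```text
time: 6.4
tool_pos: [0.5222, -0.0839, 0.0098]
tool_rot: [0.0, 0.98, -0.197, 0.0]
contact_force: [-3.0, -0.8, 5.6]
gripper_width: 0.999
grasp_force: 4.8
```

Run:
```python
from plant import manip
from h import *
ims=[]
for n,(x0,y0,x1,y1) in {"top":(200,120,350,230),"side":(190,110,340,250)}.items():
    f=manip.grab_frame(n); im=cv2.resize(f["frame"][y0:y1,x0:x1],None,fx=2.6,fy=2.6,interpolation=cv2.INTER_CUBIC)
    ims.append(cv2.copyMakeBorder(im,0,370-im.shape[0],0,0,cv2.BORDER_CONSTANT))
cv2.imwrite("pics/a2.png",np.hstack(ims)); s=manip.state(); print(s["tool_pos"],s["contact_force"],s["grasp_force"])
```

```text
[ 0.52221082 -0.08386485  0.0097893 ] [-2.52111434 -0.1133398   5.73388899] 4.798047041767859
```

View pics/a2.png

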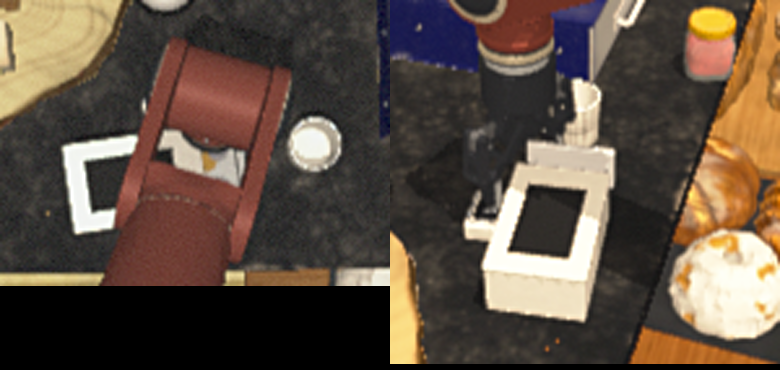

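The tray is out, with its front edge near crop (243,165) in the top view. I'll wait another second and check numerically that it has stopped and is pushing on the finger.

play_rows(
  series=[
    [[0,0,0,0,0,0,1],[0,0,0,0,0,0,1],[0,0,0,0,0,0,1],[0,0,0,0,0,0,1],[0,0,0,0,0,0,1],[0,0,0,0,0,0,1],[0,0,0,0,0,0,1],[0,0,0,0,0,0,1],[0,0,0,0,0,0,1],[0,0,0,0,0,0,1]],
  ],
)

```text
time: 7.5
tool_pos: [0.5222, -0.0838, 0.0098]
tool_rot: [0.0, 0.98, -0.197, 0.0]
contact_force: [-3.6, 0.2, 6.7]
gripper_width: 1.001
grasp_force: 4.8
```

Run:
```python
from plant import manip
from h import *
ims=[]
for n,(x0,y0,x1,y1) in {"top":(200,120,350,230),"side":(190,110,340,250)}.items():
    f=manip.grab_frame(n); 
    if n=="side":
        for uv in ((527,143),(616,150)): print(ray(f,((uv[0]-390)/2.6+190,uv[1]/2.6+110),.056))
    else: print(ray(f,(243/2.6+200,165/2.6+120),.056))
    im=cv2.resize(f["frame"][y0:y1,x0:x1],None,fx=2.6,fy=2.6,interpolation=cv2.INTER_CUBIC)
    ims.append(cv2.copyMakeBorder(im,0,370-im.shape[0],0,0,cv2.BORDER_CONSTANT))
a=np.hstack(ims); b=cv2.imread("pics/a2.png"); df=cv2.absdiff(a,b).max(2); print("changed px",(cv2.blur(df,(5,5))>40).sum())
S=[]
for _ in range(8): manip.grab_frame("top"); s=manip.state(); S.append([*s["contact_force"],s["grasp_force"]])
print(np.mean(S,0), s["time"])
```

```text
[ 0.47795625 -0.11964459  0.056     ]
[ 0.52312963 -0.10735148  0.056     ]
[ 0.42961115 -0.12315398  0.056     ]
changed px 0
[-2.20569687 -0.070561    6.0540298   4.79849978] 8.0
```

The face is 38 mm out, matching the finger's planned position, and nothing has moved. The side force reads about 0 because friction on the key masks it. I'll lift off the key a little so the finger alone holds the tray and the push can be checked.

play_rows(
  series=[
    [[0,0,-0.0,0,0,0,1],[0,0,0.003,0,0,0,1],[0,0,0.003,0,0,0,1],[0,0,0.003,0,0,0,1],[0,0,0.003,0,0,0,1],[0,0,0,0,0,0,1],[0,0,0,0,0,0,1],[0,0,0,0,0,0,1],[0,0,0,0,0,0,1],[0,0,0,0,0,0,1]],
  ],
)

```text
time: 9.0
tool_pos: [0.5217, -0.0839, 0.0213]
tool_rot: [0.0, 0.98, -0.197, -0.0]
contact_force: [-1.0, -3.6, 1.3]
gripper_width: 0.999
grasp_force: 1.8
```

Run:
```python
from plant import manip
from h import *
S=[]
for _ in range(10): manip.grab_frame("top"); s=manip.state(); S.append([*s["contact_force"],s["grasp_force"]])
print(np.mean(S,0), s["time"],s["tool_pos"])
ims=[]
for n,(x0,y0,x1,y1) in {"top":(200,120,350,230),"side":(190,110,340,250)}.items():
    f=manip.grab_frame(n); im=cv2.resize(f["frame"][y0:y1,x0:x1],None,fx=2.6,fy=2.6,interpolation=cv2.INTER_CUBIC)
    ims.append(cv2.copyMakeBorder(im,0,370-im.shape[0],0,0,cv2.BORDER_CONSTANT))
cv2.imwrite("pics/a3.png",np.hstack(ims))
```

```text
[-2.29902305 -3.77971695  1.28359973  1.74272414] 9.5 [ 0.52173889 -0.08371465  0.02121461]
```

View pics/a3.png

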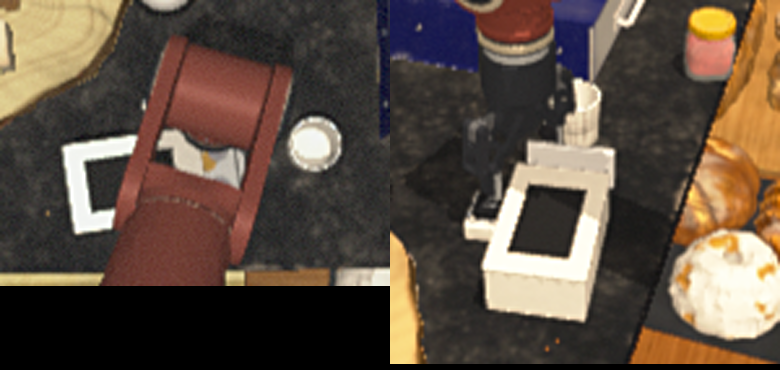

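The key has been released and the tray is still 38 mm out. It pushes on the finger with about 3.7 N along -y. The cup and jar are where they stood, so I'm handing in.

```bash
python3 -c "
from plant import manip
print(manip.job_done())"
```

```text
the job is handed in; nothing more can be done
None
```

I pressed the key and caught the tray: it stands about 38 mm out, pushing on the finger with about 3.7 N, and nothing touched the cup, muffin or jar; the job is handed in, but no verdict came back.

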